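Put the interlocking quilting templates away in the fitted insert

ROBOT

A 6-joint arm with a two-finger parallel gripper is mounted at the origin on the work surface. World frame = base frame: x ahead of the robot, y to its left, z up, the work surface at z = 0. Lengths are in mm, angles in rad, forces in N, time in s.
With the tool pointing down it reaches from about 350 to 875 mm from the base axis. Payload 4.2 kg.
Tool frame: the origin (TCP) lies at the very end of the fingers, on their centre line; the grasp point (between the pads) lies 19 mm behind it; z points along the fingers, y is the line along which they close (so a half turn about z gives the same grasp; the last joint's range is limited). The gripper opens to 85 mm and grips with 20 to 120 N. Pads are 22 mm wide; open, the fingers measure 114 mm over their backs; the gripper's body (76 mm by 85 mm) begins 54 mm behind the grasp point. The pads swing forward as they close: fully open they stand 13 mm farther back than shut.
Start: joints at [1.594, 0.385, 0.008, 0, -1.194, -0.259], TCP at [145.982, 607.691, 231.312] pointing down, gripper open.
Joint ranges: [-3.14, 3.14], [-1.21, 2.06], [-1.07, 1.41], [-3.16, 2.05], [-2.99, -0.16], [-3.1, 3.1]. Speed limits (rad/s): [2.79, 2.79, 3.14, 3.14, 3.14, 3.14].

INTERFACE

Orientations are given as a unit quaternion [x, y, z, w].
In Python, from bench import arm gives the robot as it stands. The module is installed in compiled form; this text tells all that it offers.
- The arm moves only by the tool drive_tool, never from a script. Its argument "targets" is a list of rows, each a list of 5 numbers: the closure, from -1 (fully open) to 1 (shut), then the shift along the tool's x, y, z in mm, then the turn about the tool's z in degrees. In form: [[grip, tx, ty, tz, roll], ...]. A call has 1 to 12 rows; each row is the pose to reach, as a shift and turn from the pose commanded when the call began, along the tool's axes at that moment; what a row does not reach only later rows make up. A row lasts 1/10 s, in which the tool goes at most 50 mm and 8.59 degrees, less where a joint would pass 70% of its speed; a pose out of reach is approached as far as the arm can. A call with a gripper value outside its range is refused whole. The fingers move at their own pace and stop on an object; the grip force is fixed at half the most. Time passes only in rows, so rows that repeat a pose let the fingers close. It gives the time, the measured TCP pose, the force, the opening and the grip force at its end, in the units of the state.
- arm.read_state(): the state, without advancing time (a new reading comes with each control period).
- arm.get_image(name): name is "side" or "top"; returns the picture (420x560x3 uint8, blue, green, red); there is no depth.
- arm.camera_params(name): a dict with "fov_y" (degrees; the focal length in pixels is half the picture's height over the tangent of half this angle, whatever the lens; pixels are square), "cx", "cy" (the principal point, pixels), "rvec" (rotation vector, rad) and "tvec" (3), from world to camera coordinates, as OpenCV has them. Camera axes: x right, y down, z forward; pixel columns grow to the right and rows downward; lengths in mm; the calibration is good to about 2 mm. A picture is of the moment at which its call begins. camera_params takes no time and is no camera call.
- arm.job_done(): hands the job in; it is judged then, once.
The state is a dict: "clock": time; "joints": joint angles; "joint_vel": joint speeds; "joint_efforts": joint torques, N m; "position": TCP position; "ee_rot": TCP orientation; "contact_force": force on the tool from outside, world axes, zero at the start; "wrist_torque": the same for the moment, N m; "gripper_width": finger opening in mm; "grasp_force": force on a finger pad.
Only numpy, scipy, OpenCV 4.12 (cv2) and the standard library are available. Lean on these libraries where they do the work, as an engineer would, in place of code of your own. Each camera call takes 0.05 s, during which the arm holds its last target. There are 200 camera calls.

TASK

Put the two plywood quilting templates away in the wooden insert on the sloping board. They fit only one way: the notched one goes fully home under the metal keeper strip at the insert's left end, and the tongued one beside it with its tongue in the notch, so that both lie flat on the insert's floor, level with its rim. Leave everything else on the table where it is.

Things in the scene. Friction and masses are not known exactly. Their poses are not given: they have to be found in the camera images.
- board: White board, 190 (up the slope) x 300 mm, on a fixed wooden stand, sloping 24 degrees, low edge nearest the robot. Origin: centre of its top face, 80 mm above the table. x points up the slope, away from the robot; y along the board, to the left seen from the robot; z out of its face. Two ledges 9 mm high cross it at x = -70 and 70 mm; the wooden insert lies between them.
- insert_mid (a point): Fixed point of the board: middle of the insert's pocket floor if the insert were centred. The insert really sits up to 10 mm to the right or left (board y); that is not reported: feel or look for it. Pushes under 40 N don't shift it. One pocket 102.4 (x) x 144.4 (y) mm, flat floor 5 mm above the board, rim 15 mm above it (pocket 10 mm deep), walls 12 mm thick.
- keeper_mid (a point): Fixed point of the board: top middle of the keeper if the insert were centred. The keeper is a fixed aluminium strip along the pocket's left (+y) end, 4 mm thick, overhanging the pocket by 12 mm; underside 13 mm above the pocket floor, top 22 mm above the board. A plate goes down flat right of it, then slides left under it to the end wall; only then does the second plate fit.
- notched: Notched template, 10 mm plywood, 84-168 g, flat on the table to one side of the board. Origin: on the underside, below the rib's middle; z up, x within 0.7 rad of straight ahead of the robot. Plate x -50 to 50, y -45 to 47 mm; its notch is cut in the right (-y) edge, y -45 to -15, x -7 to 31 mm. Put away, its axes run as the board's, its y = 47 edge under the keeper and against the end wall.
- notched_rib (a point): Middle of the top of its wooden grip rib, 60 mm long (x), 14 mm wide (y), 24 mm high; 34 mm above the plate's underside.
- tongued: Tongued template, 10 mm plywood, 63-126 g, flat on the table on the board's other side. Origin: on the underside, below the rib's middle; z up, x within 0.7 rad of straight ahead of the robot. Plate x -50 to 50, y -25 to 25 mm; tongue on its left (+y) edge, y 25 to 53, x -5 to 29 mm. Put away, its axes run as the board's and its origin is 70 to 72.4 mm right of the notched one's.
- tongued_rib (a point): Middle of the top of its grip rib, 60 mm long (x), 14 mm wide (y), 24 mm high; 34 mm above the plate's underside.
- spool_a: Thread spool standing on the table, 44 mm across, 56 mm high; origin under it. Leave it.
- spool_b: Another such spool. Leave it.
- spool_c: Another such spool. Leave it.
- tumbler: Empty glass, 68 mm across, 100 mm high, on a cork coaster; origin under it. Leave it.
- tape_case: Round tape-measure case, 60 mm across, 24 mm high; origin under it. Leave it.
Not all that is in view belongs to the job. Leave any blue, purple or red look-alike of the tongued alone.

How it is judged:
By the outcome, as a careful person would: the job done as asked, in the order asked, and still so for the second after the job is handed in, with the robot touching nothing.
It also fails if it takes over 61 s, if anything falls off the work surface, if the arm or the gripper's body presses on something with over 40 N, if the wrist force passes 120 N, or if a joint passes its speed limit or range.

## Working session

There is one attempt and no reset: what is moved stays moved. The work goes in short steps, Python scripts to look and compute and a tool call to move; the robot and the scene stay as the last step left them, time stands still between calls to the robot, and variables do not carry over. Pictures are saved under pics/ and viewed, at most 10 in all, crops included, and the job is handed in when it is done.

Besides the shell and the picture viewer there is one more tool, called after "Emit:" as a command line: name --pt "numbers of a row" for each row, then --argument value for the rest. drive_tool: Moves the arm, as the interface text tells. Its arguments: {"type":"object","properties":{"targets":{"type":"array","items":{"type":"array","items":{"type":"number"}}}},"required":["targets"]}

```bash
mkdir -p pics
python3 - <<'E'
from bench import arm
import cv2
for n in("top","side"):
    cv2.imwrite(f"pics/{n}0.png",arm.get_image(n)); print(n,arm.camera_params(n))
print(arm.read_state())
E
```

```text
top {'fov_y': 55.16285985333963, 'cx': 279.0947317729944, 'cy': 208.36930223829074, 'rvec': array([ 2.17970487, -2.14900659,  0.11777128]), 'tvec': array([-163.75443739,  493.64681256, 1174.19948718])}
side {'fov_y': 55.159398035735386, 'cx': 276.1356435370322, 'cy': 204.71822083574702, 'rvec': array([ 0.06811514, -2.92948305,  1.07028593]), 'tvec': array([ 499.80210919,  210.96721423, 1239.27814757])}
{'clock': 0.1, 'joints': array([ 1.59356484e+00,  3.85502329e-01,  6.75549805e-03, -4.26940017e-04,
       -1.19401163e+00, -2.58621525e-01]), 'joint_vel': array([ 0.00074074, -0.00238346,  0.00351824,  0.00044344, -0.00187263,
       -0.00156708]), 'joint_efforts': array([-7.23081248e-04, -3.93317163e+01,  1.88929921e+01,  4.19800222e+00,
       -2.59100343e-03,  2.04610792e-06]), 'position': array([145.8959406 , 607.19240483, 230.31575275]), 'ee_rot': array([ 9.93044960e-01, -1.17731498e-01, -5.88816474e-05,  9.99196564e-04]), 'contact_force': array([-0.65179556,  0.17136023, -0.26946149]), 'wrist_torque': array([ 0.02671832,  0.00188845, -0.00718779]), 'grasp_force': 0.0, 'gripper_width': 85.36794660207404}
```

View pics/top0.png

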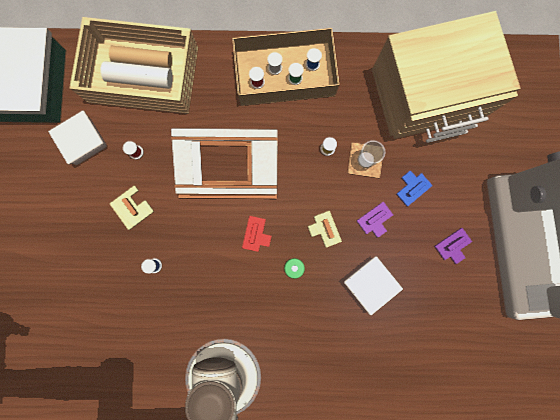

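View pics/side0.png

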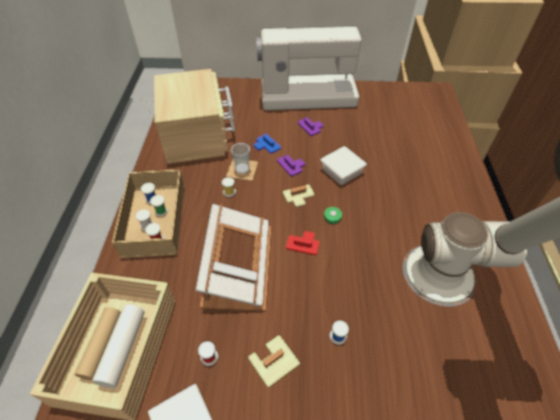

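```bash
cat > h.py <<'E'
import numpy as np,cv2
from bench import arm
def cam(n):
    p=arm.camera_params(n); f=210/np.tan(np.radians(p['fov_y']/2))
    return np.array([[f,0,p['cx']],[0,f,p['cy']],[0,0,1]]),p['rvec'],p['tvec']
C={n:cam(n) for n in("top","side")}
def proj(n,P):
    K,r,t=C[n]; return cv2.projectPoints(np.float64(P).reshape(-1,3),r,t,K,None)[0][:,0]
def back(n,uv,z):
    K,r,t=C[n]; R=cv2.Rodrigues(r)[0]; uv=np.float64(uv).reshape(-1,2)
    d=np.c_[uv,np.ones(len(uv))]@np.linalg.inv(K).T@R; o=-R.T@t
    return o+d*((z-o[2])/d[:,2])[:,None]
E
python3 - <<'E'
from h import *
print(proj("top",[[0,0,0],[145.9,607.2,230]]),proj("side",[[0,0,0],[146,607,230]]))
t=cv2.imread("pics/top0.png");s=cv2.imread("pics/side0.png")
R=lambda a,w,h:cv2.resize(a,(w,h),interpolation=cv2.INTER_CUBIC)
a=R(t[115:205,165:285],400,300);b=R(s[195:315,190:280],400,300) if 0 else R(s[195:315,180:300],300,300)
c=R(t[180:255,100:170],280,300);d=R(t[195:255,295:355],280,280)
o=np.zeros((600,800,3),np.uint8);o[:300,:400]=a;o[:300,400:700]=b;o[300:,:280]=c;o[300:580,290:570]=d
cv2.imwrite("pics/crop.png",o)
print(back("top",[[130,207],[326,229]],10),back("side",[[274,360],[299,193]],10))
print(t[222,137],t[207,143],t[225,320],t[163,225])
# pixels world corners of board quad
print(back("top",[[172,130],[277,130],[277,195],[178,195]],80))
E
```

```text
[[223.0301854  377.37897952]
 [-41.98368455 339.8610824 ]] [[438.27871102 273.15905097]
 [467.82411828 513.90730119]]
[[ 495.57750196  295.44429861   10.        ]
 [ 437.25873874 -298.94598523   10.        ]] [[ 491.85747294  290.823385     10.        ]
 [ 432.9667925  -303.90480987   10.        ]]
[174 236 231] [174 231 230] [177 231 230] [ 53  75 118]
[[ 715.77109107  158.99345038   80.        ]
 [ 720.0937246  -147.45502063   80.        ]
 [ 528.55360823 -150.28449812   80.        ]
 [ 524.53633966  133.48112856   80.        ]]
```

View pics/crop.png

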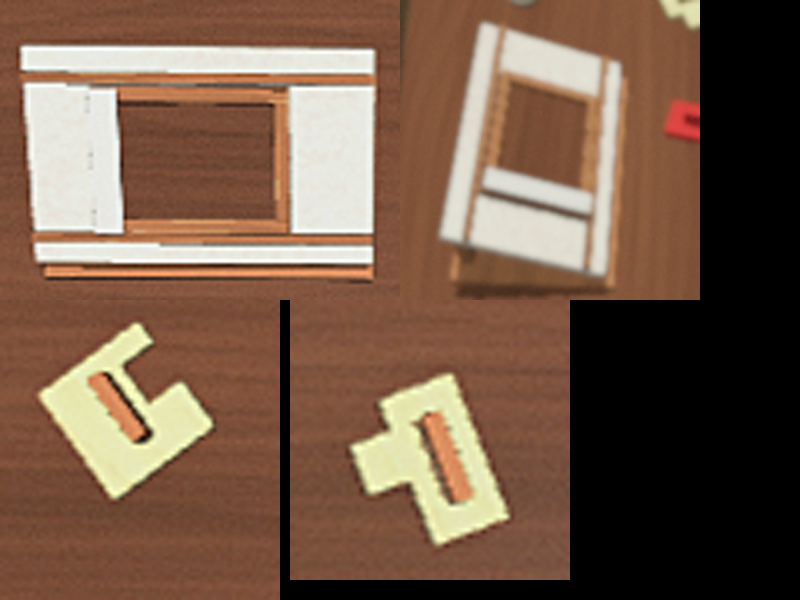

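```bash
cat > fit.py <<'E'
from h import *
from scipy.optimize import minimize
S=8
def fill(m,n,P,v,x0,y0):
    q=((proj(n,P)-[x0,y0]+.5)*S-.5)*16
    cv2.fillPoly(m,[np.round(q).astype(np.int32)],v,shift=4)
def hull(m,n,P,v,x0,y0):
    q=((proj(n,P)-[x0,y0]+.5)*S-.5)*16
    cv2.fillPoly(m,[cv2.convexHull(np.round(q).astype(np.int32))],v,shift=4)
def box(x0,x1,y0,y1,z0,z1): return np.array([[x,y,z] for x in(x0,x1) for y in(y0,y1) for z in(z0,z1)],float)
def rect(x0,x1,y0,y1,z): return np.array([[x0,y0,z],[x1,y0,z],[x1,y1,z],[x0,y1,z]],float)
NOT=np.array([[-50,-45],[-7,-45],[-7,-15],[31,-15],[31,-45],[50,-45],[50,47],[-50,47]],float)
TON=np.array([[-50,-25],[50,-25],[50,25],[29,25],[29,53],[-5,53],[-5,25],[-50,25]],float)
def tf(p,P,z=0):
    c,s=np.cos(p[2]),np.sin(p[2]); return P@np.array([[c,s,0],[-s,c,0],[0,0,1]])+[p[0],p[1],z]
def plate(poly):
    def r(m,n,p,o):
        for z in(5,10): fill(m,n,tf(p,np.c_[poly,np.full(8,z)]),1.,*o)
        hull(m,n,tf(p,box(-30,30,-7,7,10,34)),0.,*o)
    return r
a=np.radians(24);TI=np.array([[np.cos(a),0,-np.sin(a)],[0,1,0],[np.sin(a),0,np.cos(a)]])
def board(m,n,p,o):
    T=lambda P:tf(p,P@TI.T,80); d=p[3]; w=p[4]
    fill(m,n,T(rect(-95,95,-150,150,0)),1.,*o)
    for s in(-1,1): hull(m,n,T(box(s*70-w/2,s*70+w/2,-150,150,0,9)),0.,*o)
    hull(m,n,T(box(-63.2,63.2,-84.2+d,84.2+d,0,15)),0.,*o)
    hull(m,n,T(box(-63.2,63.2,60.2+d,84.2+d,18,22)),0.,*o)
    fill(m,n,T(rect(-63.2,63.2,60.2+d,84.2+d,22)),1.,*o)
def fit(render,p0,wins,imgs,fg,step):
    obs={n:np.clip((imgs[n][y0:y1,x0:x1,0].astype(float)-60)/(fg-60),0,1) for n,(x0,y0,x1,y1) in wins.items()}
    def cost(p):
        e=0
        for n,(x0,y0,x1,y1) in wins.items():
            m=np.zeros(((y1-y0)*S,(x1-x0)*S),np.float32); render(m,n,p,(x0,y0))
            m=cv2.resize(m,(x1-x0,y1-y0),interpolation=cv2.INTER_AREA)
            m=cv2.GaussianBlur(m,(0,0),.5 if n=="top" else .8)
            e+=((m-obs[n])**2).sum()
        return e
    p0=np.array(p0,float)
    for k in(1,.3):
        sim=np.vstack([p0]+[p0+k*np.eye(len(p0))[i]*step[i] for i in range(len(p0))])
        r=minimize(cost,p0,method="Nelder-Mead",options=dict(initial_simplex=sim,xatol=.02,fatol=.005,maxiter=800)); p0=r.x
    return r.x,r.fun
E
cat > run.py <<'E'
from fit import *
im={n:cv2.imread(f"pics/{n}0.png") for n in C}
np.set_printoptions(precision=3,suppress=True)
W=dict(notch=dict(top=(100,175,165,240),side=(235,325,310,395)),tong=dict(top=(300,200,352,256),side=(275,180,320,210)),board=dict(top=(165,120,285,205),side=(190,195,275,318)))
for k,r,p,fg,st in(("notch",plate(NOT),[493,293,.6],175,[10,10,.1]),("tong",plate(TON),[435,-300,.3],177,[10,10,.1]),("board",board,[620,0,0,8,9],225,[10,10,.04,4,3])):
    for ns in(("top",),("side",),("top","side")):
        print(k,ns,*fit(r,p,{n:W[k][n] for n in ns},im,fg,st))
E
python3 run.py
```

```text
notch ('top',) [496.386 292.197   0.673] 16.396426337672338
notch ('side',) [494.075 289.004   0.665] 25.457585231953637
notch ('top', 'side') [495.047 290.64    0.666] 82.85213969094661
tong ('top',) [ 438.531 -302.839    0.379] 15.779409468392402
tong ('side',) [ 436.563 -307.7      0.385] 5.769169231612637
tong ('top', 'side') [ 438.474 -303.561    0.377] 37.704537385570646
board ('top',) [622.851   2.107   0.004   6.52    8.547] 68.7521584207154
board ('side',) [620.963   0.801   0.006   6.189   5.037] 71.07667532980088
board ('top', 'side') [622.363   1.395   0.005   6.893   7.158] 197.49207508521687
```

```bash
cat > go.py <<'E'
# usage: go.py x y z yaw_deg -> tool shift from current measured pose
import sys;from h import *
from scipy.spatial.transform import Rotation as Ro
s=arm.read_state();R=Ro.from_quat(s['ee_rot']);ex=R.apply([1,0,0]);yaw=np.degrees(np.arctan2(ex[1],ex[0]))
x,y,z,w=map(float,sys.argv[1:5]);d=R.inv().apply(np.array([x,y,z])-s['position'])
np.set_printoptions(precision=2,suppress=True)
print("t",s['clock'],"pos",s['position'],"yaw",yaw,"F",s['contact_force'],"w",s['gripper_width'],"| shift",d,"roll",-(w-yaw))
E
python3 - <<'E'
import numpy as np
for p,g in(((495,291,.668),-10),((437.5,-305,.38),-10)): print(p[0]+g*np.cos(p[2]),p[1]+g*np.sin(p[2]),np.degrees(p[2]))
E
python3 go.py 487 285 150 38.3;python3 go.py 487 285 18 38.3
```

```text
487.14937930615866 284.80582897221666 38.27358071473899
428.21335364423487 -308.7092046941298 21.772396214971284
t 0.1 pos [145.9  607.19 230.32] yaw -13.522397855091878 F [-0.65  0.17 -0.27] w 85.36794660207404 | shift [406.98 233.34  80.83] roll -51.82239785509188
t 0.1 pos [145.9  607.19 230.32] yaw -13.522397855091878 F [-0.65  0.17 -0.27] w 85.36794660207404 | shift [406.96 233.08 212.83] roll -51.82239785509188
```

Emit:
drive_tool --pt "-0.2 407 233 80 -51.8" --pt "-0.2 407 233 80 -51.8" --pt "-0.2 407 233 80 -51.8" --pt "-0.2 407 233 80 -51.8" --pt "-0.2 407 233 80 -51.8" --pt "-0.2 407 233 80 -51.8" --pt "-0.2 407 233 80 -51.8" --pt "-0.2 407 233 80 -51.8" --pt "-0.2 407 233 80 -51.8" --pt "-0.2 407 233 80 -51.8" --pt "-0.2 407 233 80 -51.8" --pt "-0.2 407 233 80 -51.8"

```text
clock: 1.3
position: [487.5, 285.1, 150.6]
ee_rot: [0.945, 0.327, -0.001, 0.0]
contact_force: [0.7, -0.2, 0.2]
gripper_width: 51.4
grasp_force: 0.0
```

```bash
python3 go.py 487 285 18 38.3
```

```text
t 1.3 pos [487.49 285.12 150.64] yaw 38.17093956276265 F [ 0.69 -0.2   0.18] w 51.41749557712045 | shift [ -0.27  -0.21 132.64] roll -0.1290604372373494
```

Emit:
drive_tool --pt "-0.2 0 0 50 0" --pt "-0.2 0 0 100 0" --pt "-0.2 0 0 125 0" --pt "-0.2 0 0 132 0" --pt "-0.2 0 0 132 0" --pt "1 0 0 132 0" --pt "1 0 0 132 0" --pt "1 0 0 132 0" --pt "1 0 0 132 0" --pt "1 0 0 132 0" --pt "1 0 0 132 0"

```text
clock: 2.4
position: [488.3, 287.1, 21.5]
ee_rot: [0.945, 0.328, 0.002, -0.001]
contact_force: [-2.8, 0.6, 6.7]
gripper_width: 12.3
grasp_force: 61.4
```

```bash
python3 - <<'E'
from fit import *
exec(open('run.py').read().split('for k')[0])
im={n:arm.get_image(n) for n in C}
for n in C: cv2.imwrite(f"pics/{n}1.png",im[n])
o=np.hstack([cv2.resize(im["top"][165:250,85:185],(400,340)),cv2.resize(im["side"][310:410,220:320],(340,340))]);cv2.imwrite("pics/g1.png",o)
E
python3 go.py 487 285 18 38.3
```

```text
t 2.5 pos [488.23 287.05  21.45] yaw 38.31737810876473 F [-1.89  0.87  6.59] w 12.13102949357101 | shift [-2.25  0.85  3.44] roll 0.017378108764731337
```

View pics/g1.png

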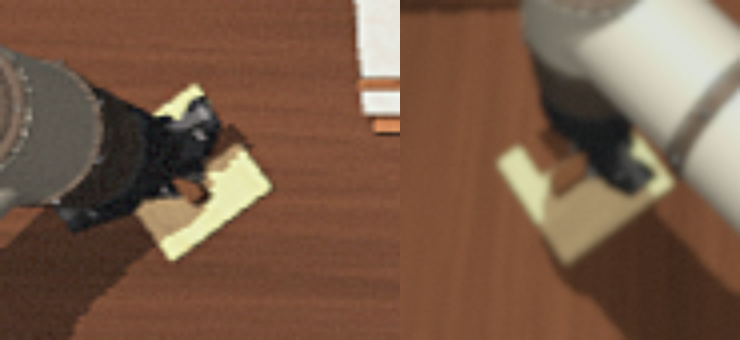

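```bash
python3 go.py 488 287 200 38.3; python3 go.py 600.7 9.5 200 0.3;python3 go.py 600.7 9.5 140 0.3
```

```text
t 2.5 pos [488.23 287.05  21.45] yaw 38.31737810876473 F [-1.89  0.87  6.59] w 12.13102949357101 | shift [   0.48   -0.15 -178.55] roll 0.017378108764731337
t 2.5 pos [488.23 287.05  21.45] yaw 38.31737810876473 F [-1.89  0.87  6.59] w 12.13102949357101 | shift [ -83.15  287.44 -178.96] roll 38.01737810876473
t 2.5 pos [488.23 287.05  21.45] yaw 38.31737810876473 F [-1.89  0.87  6.59] w 12.13102949357101 | shift [ -83.38  287.46 -118.96] roll 38.01737810876473
```

Emit:
drive_tool --pt "1 0 0 -20 0" --pt "1 0 0 -60 0" --pt "1 0 0 -110 0" --pt "1 0 0 -160 0" --pt "1 -83 287 -180 38" --pt "1 -83 287 -180 38" --pt "1 -83 287 -180 38" --pt "1 -83 287 -180 38" --pt "1 -83 287 -180 38" --pt "1 -83 287 -180 38" --pt "1 -83 287 -180 38" --pt "1 -83 287 -180 38"

```text
clock: 3.7
position: [599.8, 7.9, 199.3]
ee_rot: [1.0, 0.001, -0.0, -0.0]
contact_force: [-0.7, -0.3, -1.3]
gripper_width: 12.1
grasp_force: 60.4
```

```bash
python3 - <<'E'
from h import *
im={n:arm.get_image(n) for n in C}
for n in C: cv2.imwrite(f"pics/{n}2.png",im[n])
o=np.hstack([cv2.resize(im["top"][90:230,140:300],(400,350)),cv2.resize(im["side"][170:330,180:340],(350,350))]);cv2.imwrite("pics/g2.png",o)
E
python3 go.py 600.7 9.5 140 0.3
```

```text
t 3.8 pos [599.45   9.77 199.31] yaw 0.3025809501234168 F [ 1.05  1.46 -0.41] w 12.266198419609765 | shift [ 1.27  0.3  59.31] roll 0.002580950123416803
```

View pics/g2.png

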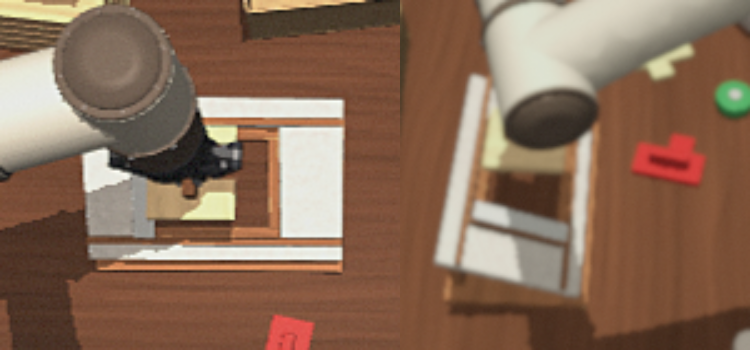

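Run:
```python
from h import *
t=cv2.imread("pics/top2.png");s=cv2.imread("pics/side2.png")
print("exp",proj("top",[[557.1,-30,188],[557.1,10,188],[565,-35.2,188],[575,-35.2,188]]))
print("lower edge cols",[t[170:186,c,0].tolist() for c in(216,228)]);print("right edge rows",[t[r,226:244,0].tolist() for r in(168,173)])
print("exp side",proj("side",[[557.1,40,188],[599,57,178],[557,57,178],[640,57,178],[557,-35,188]]))
print(s[225:250,235,0].tolist());print(s[225:250,225,0].tolist())
```

```text
exp [[230.81274848 177.60561761]
 [215.47955869 177.39183067]
 [232.88739564 174.65027215]
 [232.98995388 170.88119727]]
lower edge cols [[114, 112, 105, 102, 147, 187, 181, 152, 29, 32, 41, 56, 55, 55, 59, 46], [182, 179, 179, 182, 182, 181, 186, 157, 27, 34, 42, 66, 51, 58, 61, 44]]
right edge rows [[185, 180, 185, 179, 179, 190, 201, 172, 67, 47, 52, 55, 61, 54, 57, 52, 57, 59], [178, 180, 182, 174, 174, 183, 195, 165, 42, 50, 59, 56, 57, 58, 55, 58, 59, 57]]
exp side [[254.13227311 242.2259567 ]
 [238.34509637 248.95078595]
 [253.81784648 249.53183322]
 [223.28173096 248.38511227]
 [256.38733105 220.400373  ]]
[50, 49, 47, 44, 42, 41, 37, 38, 37, 35, 41, 52, 80, 96, 105, 107, 107, 108, 108, 105, 101, 91, 80, 69, 57]
[154, 155, 156, 156, 156, 161, 164, 167, 169, 173, 175, 174, 172, 169, 163, 151, 137, 133, 137, 134, 121, 99, 77, 58, 42]
```

Emit:
drive_tool --pt "1 1 0 40 0" --pt "1 1 0 60 0" --pt "1 1 0 66 0" --pt "1 1 0 69 0" --pt "1 1 0 72 0" --pt "1 1 0 75 0" --pt "1 1 0 77 0" --pt "1 1 0 77 0"

```text
clock: 4.6
position: [601.4, 9.6, 123.2]
ee_rot: [1.0, 0.003, 0.001, -0.0]
contact_force: [-0.6, 1.3, 1.5]
gripper_width: 12.4
grasp_force: 60.7
```

Down to expected height; small contact. Press a bit, then slide uphill to feel the wall.

Emit:
drive_tool --pt "1 0 0 2 0" --pt "1 0 0 3 0" --pt "1 0 0 3 0"

```text
clock: 4.9
position: [601.0, 9.5, 122.0]
ee_rot: [1.0, 0.003, 0.001, -0.0]
contact_force: [-7.4, 1.8, 10.4]
gripper_width: 12.1
grasp_force: 62.0
```

Emit:
drive_tool --pt "1 1 0 -2 0" --pt "1 3 0 -2 0" --pt "1 4 0 -2 0" --pt "1 4 0 -2 0"

```text
clock: 5.3
position: [601.4, 9.5, 122.7]
ee_rot: [1.0, 0.003, -0.004, 0.0]
contact_force: [-12.4, 4.1, 12.0]
gripper_width: 12.1
grasp_force: 62.1
```

Emit:
drive_tool --pt "1 0 0 -3 0" --pt "1 0 0 -5 0" --pt "1 0 0 -5 0"

```text
clock: 5.6
position: [605.1, 9.3, 126.4]
ee_rot: [1.0, 0.002, 0.0, -0.0]
contact_force: [0.2, -1.4, -0.5]
gripper_width: 12.4
grasp_force: 60.4
```

Emit:
drive_tool --pt "1 1 0 0 0" --pt "1 2 0 0 0" --pt "1 3 0 0 0" --pt "1 3 0 0 0"

```text
clock: 6.0
position: [605.7, 9.1, 125.6]
ee_rot: [1.0, 0.002, -0.003, 0.0]
contact_force: [-7.0, 0.6, 2.4]
gripper_width: 12.1
grasp_force: 60.9
```

Emit:
drive_tool --pt "1 1 0 0 0" --pt "1 2 0 0 0" --pt "1 3 0 0 0" --pt "1 3 0 0 0"

```text
clock: 6.4
position: [605.8, 9.0, 125.6]
ee_rot: [1.0, 0.002, -0.006, 0.001]
contact_force: [-13.7, 2.0, 6.5]
gripper_width: 12.3
grasp_force: 61.5
```

Emit:
drive_tool --pt "1 -6.6 0 1 0" --pt "1 -7 0 3 0" --pt "1 -7.5 0 6 0" --pt "1 -8 0 8 0" --pt "1 -8.5 0 10 0" --pt "1 -9 0 13 0" --pt "1 -9 0 13 0"

```text
clock: 7.1
position: [600.2, 9.3, 114.9]
ee_rot: [1.0, 0.003, -0.002, 0.0]
contact_force: [-11.6, 3.1, 12.0]
gripper_width: 12.3
grasp_force: 63.8
```

Emit:
drive_tool --pt "1 0.5 0 3 0" --pt "1 1 0 6 0" --pt "1 1.5 0 9 0" --pt "1 2 0 12 0" --pt "1 2 0 13 0" --pt "1 2 0 13 0"

```text
clock: 7.7
position: [598.6, 9.1, 103.4]
ee_rot: [1.0, 0.003, -0.006, 0.001]
contact_force: [-23.0, 5.5, 25.6]
gripper_width: 12.0
grasp_force: 68.7
```

Run:
```python
from h import *
im={n:arm.get_image(n) for n in C}
for n in C: cv2.imwrite(f"pics/{n}3.png",im[n])
o=np.hstack([cv2.resize(im["top"][110:210,160:290],(455,350)),cv2.resize(im["side"][200:310,180:290],(345,350))]);cv2.imwrite("pics/g3.png",o)
```

```text
(no output)
```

View pics/g3.png

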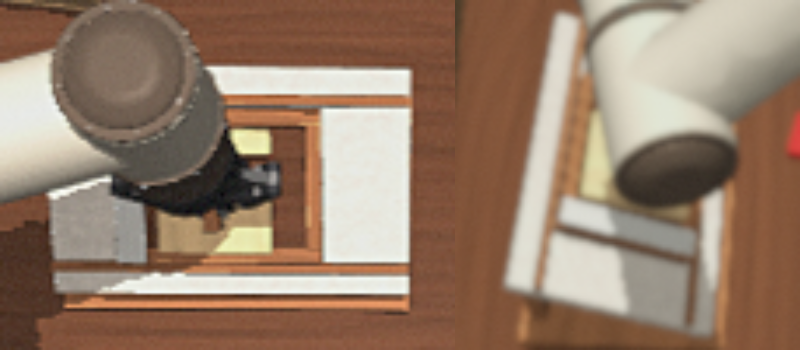

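Emit:
drive_tool --pt "1 1 0 -3 0" --pt "1 3 0 -4 0" --pt "1 5 0 -5 0" --pt "1 6 0 -5 0" --pt "1 6 0 -5 0"

```text
clock: 8.3
position: [602.0, 8.3, 104.7]
ee_rot: [1.0, 0.002, -0.009, 0.001]
contact_force: [-21.5, 1.8, 14.5]
gripper_width: 12.3
grasp_force: 67.3
```

Now press down at this x.

Emit:
drive_tool --pt "1 0 0 2 0" --pt "1 0 0 4 0" --pt "1 0 0 6 0" --pt "1 0 0 6 0"

```text
clock: 8.7
position: [602.6, 8.3, 98.5]
ee_rot: [1.0, 0.002, -0.008, 0.001]
contact_force: [-19.1, 2.1, 12.6]
gripper_width: 12.1
grasp_force: 69.7
```

Emit:
drive_tool --pt "1 -3 0 0 0" --pt "1 -5 0 -1 0" --pt "1 -5 0 -2 0" --pt "1 -5 0 -2 0"

```text
clock: 9.1
position: [603.7, 8.9, 100.0]
ee_rot: [1.0, 0.002, -0.002, 0.0]
contact_force: [-4.1, -1.6, -3.2]
gripper_width: 12.1
grasp_force: 67.5
```

Emit:
drive_tool --pt "1 -1 0 1 0" --pt "1 -1 -2 1.5 0" --pt "1 -1 -4 1.5 0" --pt "1 -1 -6 1.5 0" --pt "1 -1 -8 1.5 0" --pt "1 -1 -8 1.5 0"

```text
clock: 9.7
position: [603.8, 17.8, 99.6]
ee_rot: [1.0, 0.003, -0.0, -0.0]
contact_force: [-3.7, -1.0, -1.7]
gripper_width: 12.0
grasp_force: 67.5
```

Emit:
drive_tool --pt "1 0 -2 1 0" --pt "1 0 -4 1 0" --pt "1 0 -6 1 0" --pt "1 0 -8 1 0" --pt "1 0 -8 1 0"

```text
clock: 10.2
position: [603.8, 25.2, 99.3]
ee_rot: [1.0, 0.003, -0.0, 0.0]
contact_force: [-5.1, -2.2, -0.5]
gripper_width: 12.1
grasp_force: 67.9
```

Emit:
drive_tool --pt "1 0 -2 0 0" --pt "1 0 -4 0 0" --pt "1 0 -6 0 0" --pt "1 0 -8 0 0" --pt "1 0 -9 0 0" --pt "1 0 -9 0 0"

```text
clock: 10.8
position: [603.7, 32.7, 99.4]
ee_rot: [1.0, 0.003, -0.0, 0.001]
contact_force: [-3.5, -8.0, 0.4]
gripper_width: 11.9
grasp_force: 67.9
```

Emit:
drive_tool --pt "1 0 -1.5 0 0" --pt "1 0 -3 0 0" --pt "1 0 -3 0 0"

```text
clock: 11.1
position: [603.6, 33.0, 99.6]
ee_rot: [1.0, 0.002, -0.001, 0.003]
contact_force: [-2.2, -16.5, 0.9]
gripper_width: 12.5
grasp_force: 68.0
```

Emit:
drive_tool --pt "1 0 2 2 0" --pt "1 0 3 3 0" --pt "1 0 3 3 0"

```text
clock: 11.4
position: [603.8, 32.7, 98.8]
ee_rot: [1.0, 0.003, 0.0, 0.001]
contact_force: [-8.2, -7.0, 10.6]
gripper_width: 12.3
grasp_force: 69.4
```

Emit:
drive_tool --pt "0.3 0 0 -3 0" --pt "0.3 0 0 -3 0" --pt "0.3 0 0 -3 0" --pt "0.3 0 0 -3 0" --pt "0.3 0 0 -20 0" --pt "0.3 0 0 -60 0" --pt "0.3 0 0 -100 0" --pt "0.3 0 0 -100 0"

```text
clock: 12.2
position: [608.0, 35.3, 202.6]
ee_rot: [1.0, 0.003, 0.007, -0.001]
contact_force: [0.7, -0.8, 0.5]
gripper_width: 29.9
grasp_force: 0.0
```

```bash
python3 go.py 429 -307 130 21.8;python3 go.py 429 -307 20 21.8
```

```text
t 12.2 pos [607.99  35.31 202.56] yaw 0.38848398506053167 F [ 0.74 -0.84  0.52] w 29.903354128082366 | shift [-182.3   341.23   69.35] roll -21.41151601493947
t 12.2 pos [607.99  35.31 202.56] yaw 0.38848398506053167 F [ 0.74 -0.84  0.52] w 29.903354128082366 | shift [-183.82  341.45  179.34] roll -21.41151601493947
```

Emit:
drive_tool --pt "-0.2 -180 340 40 -21.4" --pt "-0.2 -180 340 69 -21.4" --pt "-0.2 -180 340 69 -21.4" --pt "-0.2 -180 340 69 -21.4" --pt "-0.2 -180 340 69 -21.4" --pt "-0.2 -180 340 69 -21.4" --pt "-0.2 -180 340 69 -21.4" --pt "-0.2 -180 340 69 -21.4" --pt "-0.2 -180 340 69 -21.4" --pt "-0.2 -180 340 69 -21.4"

```text
clock: 13.2
position: [425.3, -307.2, 126.3]
ee_rot: [0.982, 0.187, -0.0, -0.0]
contact_force: [0.7, 0.6, 0.3]
gripper_width: 51.4
grasp_force: 0.0
```

```bash
python3 - <<'E'
from h import *
im={n:arm.get_image(n) for n in C}
for n in C: cv2.imwrite(f"pics/{n}4.png",im[n])
o=np.hstack([cv2.resize(im["top"][120:210,160:290],(455,315)),cv2.resize(im["side"][200:310,180:290],(345,315))]);cv2.imwrite("pics/g4.png",o)
E
python3 go.py 431 -306 20 21.7
```

```text
t 13.3 pos [ 426.37 -306.08  126.91] yaw 21.745949363758836 F [ 0.4  -0.02 -0.77] w 51.18489710640608 | shift [  4.26   1.59 106.92] roll 0.045949363758836625
```

View pics/g4.png

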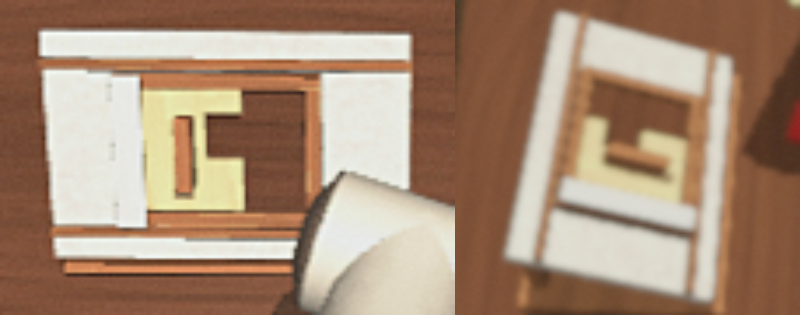

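Emit:
drive_tool --pt "-0.2 4 1 50 0" --pt "-0.2 4 1 90 0" --pt "-0.2 4 1 106 0" --pt "-0.2 4 1 106 0" --pt "-0.2 4 1 106 0" --pt "1 4 1 106 0" --pt "1 4 1 106 0" --pt "1 4 1 106 0" --pt "1 4 1 106 0" --pt "1 4 1 106 0"

```text
clock: 14.3
position: [430.7, -306.3, 22.4]
ee_rot: [0.982, 0.188, 0.001, 0.001]
contact_force: [0.7, 0.9, 5.4]
gripper_width: 12.1
grasp_force: 60.8
```

```bash
python3 - <<'E'
from h import *
t=cv2.imread("pics/top4.png")
c,s=np.cos(np.radians(24)),np.sin(np.radians(24))
P=lambda x,y,z:[622.6+x*c-z*s,2.1+y,80+x*s+z*c]
print(proj("top",[P(-45,-45+30.7,15),P(0,30.7-15,15)]), t[174,222:238,0], t[158,213:226,0])
E
python3 go.py 601 -40 190 0.3
```

```text
[[229.49238008 178.51596548]
 [218.60746746 163.01210542]] [168 170 166 160 159 169 184 149  44  59  52  59  57  58  63  57] [ 80  34 115 181 175 146  43  45  50  53  50  55  51]
t 14.3 pos [ 430.74 -306.31   22.44] yaw 21.710583813691542 F [0.73 0.92 5.43] w 12.101607212431077 | shift [ 257.09 -184.08 -167.37] roll 21.41058381369154
```

Emit:
drive_tool --pt "1 0 0 -20 0" --pt "1 0 0 -60 0" --pt "1 0 0 -110 0" --pt "1 0 0 -150 0" --pt "1 257 -185 -167 21.4" --pt "1 257 -185 -167 21.4" --pt "1 257 -185 -167 21.4" --pt "1 257 -185 -167 21.4" --pt "1 257 -185 -167 21.4" --pt "1 257 -185 -167 21.4" --pt "1 257 -185 -167 21.4" --pt "1 257 -185 -167 21.4"

```text
clock: 15.5
position: [601.7, -36.0, 187.6]
ee_rot: [1.0, 0.004, 0.001, -0.0]
contact_force: [-0.4, -0.7, -0.5]
gripper_width: 12.4
grasp_force: 59.9
```

Emit:
drive_tool --pt "1 0 0 0 0" --pt "1 0 0 0 0"

```text
clock: 15.7
position: [599.2, -39.9, 187.7]
ee_rot: [1.0, 0.002, -0.0, -0.0]
contact_force: [-0.7, -0.3, -0.3]
gripper_width: 12.3
grasp_force: 59.9
```

```bash
python3 go.py 602 -38.4 142 0.3
python3 - <<'E'
from h import *
s=arm.read_state()['position'];t=arm.get_image("top");cv2.imwrite("pics/top5.png",t)
q=proj("top",[[s[0]-42,s[1]-15,s[2]-12.4],[s[0]-30,s[1]-25,s[2]-12.4]]);print(q)
u,v=q[0].round().astype(int);print(v-6,t[v-6:v+8,u,0]);u,v=q[1].round().astype(int);print(u-6,t[v,u-6:u+8,0])
E
```

```text
t 15.7 pos [599.24 -39.86 187.67] yaw 0.23246811591033192 F [-0.67 -0.27 -0.26] w 12.25141052191622 | shift [ 2.81 -1.45 45.67] roll -0.06753188408966806
[[240.80751936 178.58012746]
 [244.70290978 174.15609711]]
173 [182 178 172 175 181 183  72  28  58  61  48  48  35  58]
239 [185 175 178 180 189 170  57  19  52  64  52  44  58 170]
```

Emit:
drive_tool --pt "1 2 -1.4 25 0" --pt "1 2 -1.4 45 0" --pt "1 2 -1.4 50 0" --pt "1 2 -1.4 52 0" --pt "1 2 -1.4 52 0"

```text
clock: 16.25
position: [602.5, -38.2, 136.6]
ee_rot: [1.0, 0.002, 0.001, 0.0]
contact_force: [-0.3, 0.1, -1.1]
gripper_width: 12.2
grasp_force: 59.8
```

Emit:
drive_tool --pt "1 -1 0 2 0" --pt "1 -1 0 4 0" --pt "1 -1 0 6 0" --pt "1 -1 0 8 0" --pt "1 -1 0 8 0"

```text
clock: 16.75
position: [600.9, -37.6, 127.5]
ee_rot: [1.0, 0.003, -0.0, 0.0]
contact_force: [0.4, 0.1, -1.5]
gripper_width: 12.2
grasp_force: 59.8
```

Emit:
drive_tool --pt "1 1 0.6 1 0" --pt "1 3 0.6 1.5 0" --pt "1 5 0.6 1.5 0" --pt "1 6 0.6 1.5 0" --pt "1 6 0.6 1.5 0"

```text
clock: 17.25
position: [606.3, -38.3, 126.3]
ee_rot: [1.0, 0.002, -0.001, 0.0]
contact_force: [-3.5, 0.2, 0.4]
gripper_width: 12.1
grasp_force: 60.2
```

Emit:
drive_tool --pt "1 -1.5 0 2 0" --pt "1 -1.5 0 5 0" --pt "1 -1.5 0 8 0" --pt "1 -1.5 0 11 0" --pt "1 -1.5 0 14 0" --pt "1 -1.5 0 16 0" --pt "1 -1.5 0 16 0"

```text
clock: 17.95
position: [601.4, -38.5, 111.1]
ee_rot: [1.0, 0.002, -0.004, 0.0]
contact_force: [-13.3, 2.2, 11.0]
gripper_width: 12.3
grasp_force: 64.5
```

Emit:
drive_tool --pt "1 1.5 0 2 0" --pt "1 2 0 4 0" --pt "1 3 0 6 0" --pt "1 4 0 8 0" --pt "1 4 0 9 0" --pt "1 4 0 9 0"

```text
clock: 18.55
position: [602.4, -39.2, 101.2]
ee_rot: [1.0, 0.002, -0.008, 0.001]
contact_force: [-18.4, 0.1, 12.3]
gripper_width: 11.9
grasp_force: 68.3
```

Emit:
drive_tool --pt "1 0 0 2 0" --pt "1 0 0 3 0" --pt "1 0 0 3 0"

```text
clock: 18.85
position: [602.4, -39.2, 99.1]
ee_rot: [1.0, 0.002, -0.008, 0.001]
contact_force: [-20.2, 1.0, 16.6]
gripper_width: 12.4
grasp_force: 69.8
```

Run:
```python
from h import *
im={n:arm.get_image(n) for n in C}
for n in C: cv2.imwrite(f"pics/{n}6.png",im[n])
o=np.hstack([cv2.resize(im["top"][120:210,160:290],(455,315)),cv2.resize(im["side"][200:310,180:290],(345,315))]);cv2.imwrite("pics/g6.png",o)
```

```text
(no output)
```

View pics/g6.png

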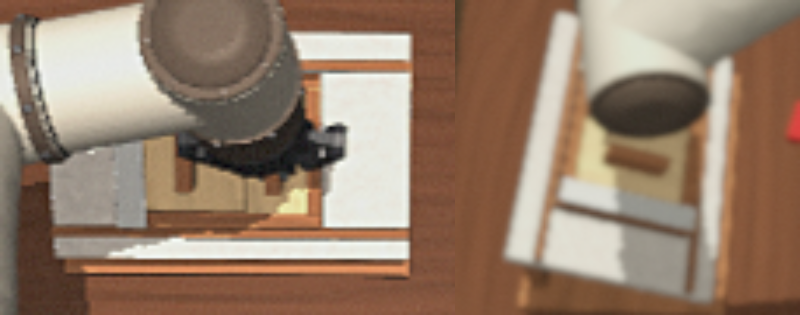

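Emit:
drive_tool --pt "1 -3 0 1 0" --pt "1 -4 0 2 0" --pt "1 -4 0 3 0" --pt "1 -4 0 3 0"

```text
clock: 19.35
position: [602.4, -39.2, 99.0]
ee_rot: [1.0, 0.003, -0.003, 0.001]
contact_force: [-16.4, 0.5, 22.1]
gripper_width: 12.0
grasp_force: 70.5
```

Emit:
drive_tool --pt "1 -2 0 -5 0" --pt "0.3 -2 0 -7 0" --pt "0.3 -2 0 -7 0" --pt "0.3 -2 0 -7 0" --pt "0.3 -2 0 -7 0" --pt "0.3 -2 0 -25 0" --pt "0.3 -2 0 -65 0" --pt "0.3 -2 0 -110 0" --pt "0.3 -80 150 -140 0" --pt "0.3 -180 300 -140 0" --pt "0.3 -180 300 -140 0" --pt "0.3 -180 300 -140 0"

```text
clock: 20.55
position: [503.2, -211.7, 224.7]
ee_rot: [1.0, 0.003, 0.0, 0.0]
contact_force: [0.8, -0.9, 0.2]
gripper_width: 30.0
grasp_force: 0.0
```

Emit:
drive_tool --pt "0.3 -100 150 0 0" --pt "0.3 -100 150 0 0" --pt "0.3 -100 150 0 0" --pt "0.3 -100 150 0 0" --pt "0.3 -100 150 0 0" --pt "0.3 -100 150 0 0"

```text
clock: 21.15
position: [404.7, -361.4, 224.3]
ee_rot: [1.0, 0.002, -0.0, -0.0]
contact_force: [0.3, 0.2, -0.0]
gripper_width: 29.6
grasp_force: 0.0
```

```bash
python3 - <<'E'
from h import *
im={n:arm.get_image(n) for n in C}
for n in C: cv2.imwrite(f"pics/{n}7.png",im[n])
o=np.hstack([cv2.resize(im["top"][120:210,160:290],(455,315)),cv2.resize(im["side"][200:310,180:290],(345,315))]);cv2.imwrite("pics/g7.png",o)
E
python3 go.py 0 0 0 0
```

```text
t 21.25 pos [ 405.47 -360.44  224.45] yaw 0.33562132201535794 F [ 0.41 -0.67 -0.16] w 30.228855005712855 | shift [-403.33 -362.77  224.55] roll 0.33562132201535794
```

View pics/g7.png

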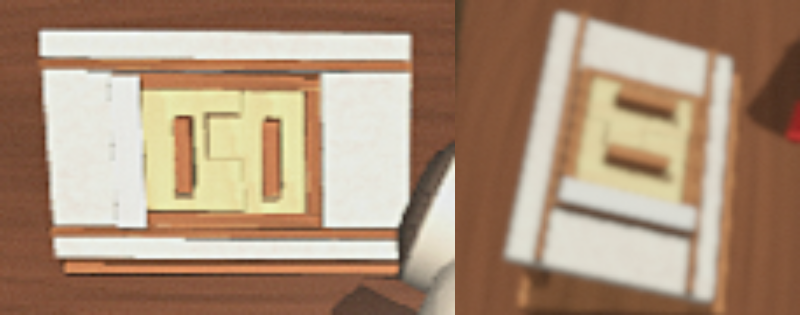

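```bash
python3 -c "from bench import arm; print(arm.job_done())"
```

```text
the job is handed in; nothing more can be done
None
```

Both templates are in the insert and the job is handed in, at about 21 s on the robot's clock: the notched one is home under the keeper with its left edge against the end wall, and the tongued one is beside it with its tongue in the notch. Forces and the final pictures show both seated flat, but no verdict came back.

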